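# Pack the full parts tin by weight

## Task

One of the two closed green tins on the bench is full of washers and the other is short: lift each in turn, before packing either, to feel which is the heavier. Seat the heavier one upright and fully home in the free pocket of the blue tote, easing it in by feel without forcing the brittle insert, and stand the lighter one upright in the yellow recount tray. Set the tins down gently, keep them upright, and leave everything else on the bench where it is.

Things in the scene. Friction and masses are not known exactly. Their poses are not given: they have to be found in the camera images.
- tin_a: closed square tin, green with bare-metal lid and blank white labels, 56 x 56 x 100 mm, smooth upright sides, standing on the bench; origin: centre of its underside, z up, x and y square to its sides. Weighs 0.3 to 0.8 kg. Looks just like the other tin; which is heavier (by 0.2 kg or more) changes from run to run and is not tied to name or place. Contents can shift a few mm inside.
- tin_b: closed square tin, green with bare-metal lid and blank white labels, 56 x 56 x 100 mm, smooth upright sides, standing on the bench; origin: centre of its underside, z up, x and y square to its sides. Weighs 0.3 to 0.8 kg. Looks just like the other tin; which is heavier (by 0.2 kg or more) changes from run to run and is not tied to name or place. Contents can shift a few mm inside.
- tote: fixed blue tote, open on top, 200 (x) x 300 (y) mm, walls 75 mm high, 5 mm thick. Origin: centre of its underside, z up. In it a grey insert, its top 50 mm above the bench, with three square pockets in a row along y, 96 mm apart, square to the tote: the middle and +y ones hold packed tins (same look, tops at 105 mm, part of the insert, leave alone), the -y one is free.
- pocket (a point): nominal centre of the free pocket on the tote's inside floor, 5 mm above the bench; axes as the tote's. The pocket goes down to this floor; a tin fully home stands on it. The real pocket is 58.4 mm square and its centre lies up to 8 mm from here in x and also in y (new each run, not reported), as the insert is smaller than the tote and lies off-centre.
- mouth (a point): nominal centre of the free pocket's mouth, 45 mm above pocket, level with the insert's top (real one: off in x and y as for pocket). Over the top 8 mm the mouth flares evenly from 58.4 to 66.4 mm square. The insert is jammed in place and does not give; it is brittle and cracks if a tin bears on it or on the tote with more than 30 N.
- recount_tray: fixed shallow yellow tray for short counts, 180 mm (x) by 220 mm (y), walls 4 mm thick and 28 mm high, flat empty inside floor 4 mm above the bench; a tin must not be banged down in it (60 N). Origin: centre of its underside; z up.
- tape_roll: roll of packing tape lying flat, 100 mm across, 48 mm high; origin at the centre of its underside. Bystander.
- marker: green marker pen with black cap lying on the bench, 130 mm long along its x, 17 mm thick; origin midway, on the underside. Bystander.
- carton: small closed cardboard carton, 100 x 130 mm, 75 mm high; origin at the centre of its underside. Bystander.
- glue_bottle: white bottle with red cap, 52 mm across, 130 mm high; origin at the centre of its underside. Bystander.

How it is judged:
By the outcome, as a careful person would: the job done as asked, in the order asked, and still so for the second after the job is handed in, with the robot touching nothing.
It also fails if it takes over 72 s, if anything falls off the work surface, if the arm or the gripper's body presses on something with over 40 N, if the wrist force passes 120 N, or if a joint passes its speed limit or range.

## Robot

A 7-joint arm with a two-finger parallel gripper is mounted at the origin on the work surface. World frame = base frame: x ahead of the robot, y to its left, z up, the work surface at z = 0. Lengths are in m, angles in rad, forces in N, time in s.
With the tool pointing down it reaches from about 0.35 to 0.775 m from the base axis. Payload 3.1 kg.
Tool frame: the origin (TCP) lies between the finger pads; the fingertips stand 19 mm ahead of it and the grasp point (between the pads) is the TCP; z points along the fingers, y is the direction in which the jaws open and shut (so a half turn about z gives the same grasp; the last joint's range is limited). The gripper opens to 85 mm and grips with 20 to 120 N. Pads are 22 mm wide; open, the fingers measure 114 mm over their backs; the gripper's body (76 mm by 85 mm) begins 54 mm behind the grasp point. The pads swing forward as they close: fully open they stand 13 mm farther back than shut.
Start: joints at [1.166, 0.311, 0.014, 1.512, -0.004, 1.319, -0.027], TCP at [0.195, -0.514, 0.212] pointing down, gripper open.
Joint ranges: [-2.7, 2.7], [-0.3, 1.91], [-1.27, 1.3], [0.12, 2.57], [-1.44, 4.58], [0.2, 2.03], [-3.05, 3.05]. Speed limits (rad/s): [2.79, 2.79, 3.14, 3.14, 3.14, 3.14, 3.14].

## Interface

Orientations are given as a unit quaternion [x, y, z, w].
In Python, from plant import env gives the robot as it stands. Calls block until the motion is done:
- env.reach(position, orientation): joint-space move of the TCP to a pose.
- env.move_straight(position, rot=None, velocity=0.15, threshold=None): straight line of the TCP; rot=None keeps the orientation; velocity is the mean speed in m/s. With threshold (N) it stops when the force on the tool has changed by that much, and returns True; else False.
- env.move_joints(angles): joint-space move.
- env.gripper_to(opening): finger opening in m; the grip force is fixed at half the most; returns when the fingers have stopped.
- env.hold(seconds).
- env.inverse_kinematics(position, orientation): joint angles nearest the present ones, or None.
- env.state(): the state.
- env.read_camera(name): name is "scene" or "top"; returns (picture, depth): 400x640x3 uint8, red, green, blue; 400x640 float32, m along the optical axis (not along the pixel's ray), 0 where there is no reading.
- env.camera_model(name): a dict with "fx", "fy", "cx", "cy" (pixels), "rvec" (rotation vector, rad) and "tvec" (3), from world to camera coordinates, as OpenCV has them. Camera axes: x right, y down, z forward; pixel columns grow to the right and rows downward; lengths in m; the calibration is good to about 2 mm. A picture is of the moment at which its call begins. camera_model takes no time and is no camera call.
A pose or a line that the arm cannot do raises env.MotionError and nothing moves.
- env.hand_in(): hands the job in, once; it reports no verdict.
The state is a dict: "clock": time; "qpos": joint angles; "qd": joint speeds; "tau": joint torques, N m; "eef_pos": TCP position; "eef_rot": TCP orientation; "wrist_force": force on the tool from outside, world axes, zero at the start; "torque": the same for the moment, N m; "gripper_width": finger opening in m.
Only numpy, scipy, OpenCV 4.12 (cv2) and the standard library are available. Lean on these libraries where they do the work, as an engineer would, in place of code of your own. Each camera call takes 0.05 s, during which the arm holds its last target.

## Working session

There is one attempt and no reset: what is moved stays moved. The work goes in short steps, each a Python script; the robot and the scene stay as the last script left them, time stands still between calls to the robot, and variables do not carry over. Pictures are saved under pics/ and viewed, and the job is handed in when it is done.

```bash
ls; mkdir -p pics; python3 - <<'E'
from plant import env
import cv2,numpy as np
for n in ("top","scene"):
    im,d=env.read_camera(n)
    cv2.imwrite(f"pics/{n}0.png",im[:,:,::-1]); np.savez(f"{n}0.npz",im=im,d=d)
    m=env.camera_model(n); print(n,m)
s=env.state(); print(s)
E
```

```text
pics
top {'fx': 491.68908958069926, 'fy': 491.68908958069926, 'cx': 311.84941480602475, 'cy': 196.62291244237, 'rvec': array([ 2.12791327, -2.12715256,  0.18485135]), 'tvec': array([0.08197972, 0.57011463, 1.41231761])}
scene {'fx': 376.93270243017236, 'fy': 376.93270243017236, 'cx': 321.94844166085886, 'cy': 202.89341040183837, 'rvec': array([ 2.35077299,  1.19771199, -0.33867749]), 'tvec': array([-0.41036285, -0.32770292,  1.29791165])}
{'clock': 0.1, 'qpos': array([ 1.1663286 ,  0.31165761,  0.01396362,  1.51289627, -0.00435679,
        1.3192013 , -0.02719913]), 'qd': array([ 0.0015432 , -0.00142444, -0.00056387, -0.00625151, -0.00045472,
       -0.00168181,  0.0011455 ]), 'tau': array([ 5.14726071e-04, -3.80855012e+01,  1.46600534e-01, -2.31240124e+01,
        1.23570085e-02,  8.15141917e-03, -1.51409279e-05]), 'eef_pos': array([ 0.1949389 , -0.51355108,  0.21092332]), 'eef_rot': array([ 9.83583961e-01,  1.80447930e-01, -2.52238414e-04, -1.03607254e-03]), 'wrist_force': array([-0.21325072,  0.53271842, -0.55503685]), 'torque': array([ 0.02359167, -0.01138246, -0.02973666]), 'gripper_width': 0.08584542984785362}
```

View pics/top0.png

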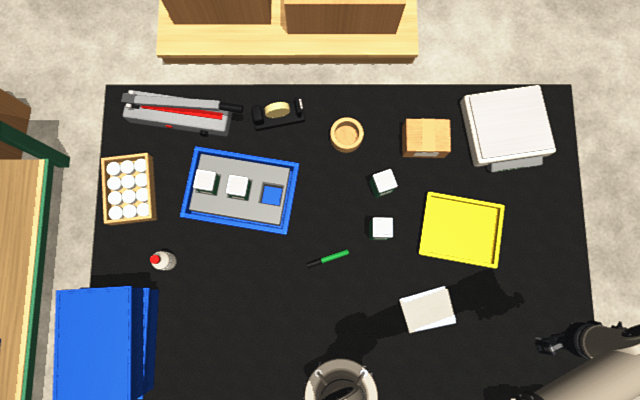

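View pics/scene0.png

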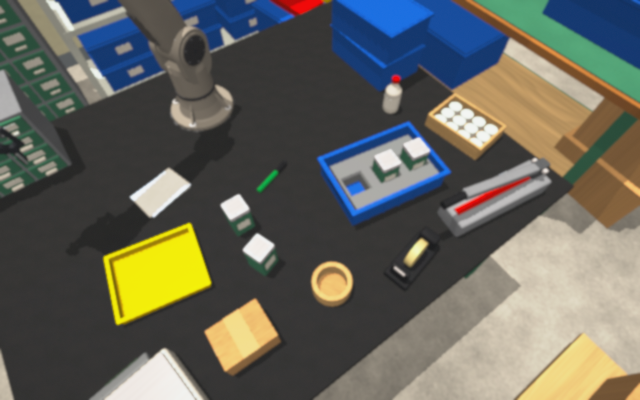

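```bash
cat > h.py <<'E'
import cv2,numpy as np
from scipy.spatial.transform import Rotation as R
def cast(m,uv,z):
    uv=np.atleast_2d(uv).astype(float)
    Rm=cv2.Rodrigues(np.array(m['rvec']))[0]; t=np.array(m['tvec'])
    c=-Rm.T@t
    d=np.c_[(uv[:,0]-m['cx'])/m['fx'],(uv[:,1]-m['cy'])/m['fy'],np.ones(len(uv))]@Rm
    s=(z-c[2])/d[:,2]
    return c+d*s[:,None]
def proj(m,P):
    return cv2.projectPoints(np.atleast_2d(P).astype(float),np.array(m['rvec']),np.array(m['tvec']),np.array([[m['fx'],0,m['cx']],[0,m['fy'],m['cy']],[0,0,1.]]),None)[0][:,0]
def pts3(m,d):
    v,u=np.mgrid[0:d.shape[0],0:d.shape[1]]
    X=np.stack([(u-m['cx'])/m['fx']*d,(v-m['cy'])/m['fy']*d,d],-1)
    Rm=cv2.Rodrigues(np.array(m['rvec']))[0]
    return (X-np.array(m['tvec']))@Rm
E
python3 - <<'E'
from plant import env
import cv2,numpy as np
from h import *
M={n:env.camera_model(n) for n in("top","scene")}
import pickle;pickle.dump(M,open("M.pkl","wb"))
f=np.load("top0.npz");im=f['im'];d=f['d'];m=M['top']
print('cam',cast(m,[0,0],m['tvec'][2])[0], -cv2.Rodrigues(m['rvec'])[0].T@m['tvec'])
P=pts3(m,d)
for uv in [(383,182),(382,229),(238,187),(204,181),(430,130),(460,230),(271,196),(300,350),(220,205)]:
    print(uv,im[uv[1],uv[0]],P[uv[1],uv[0]].round(4))
hsv=cv2.cvtColor(im,cv2.COLOR_RGB2HSV)
mask=((d>0)&(P[:,:,2]>0.085)&(P[:,:,2]<0.125)).astype(np.uint8)
mask[:, :160]=0
n,l,st,ce=cv2.connectedComponentsWithStats(mask)
for i in range(1,n):
    if st[i,4]>100: print(st[i],ce[i].round(1),np.median(P[l==i],0).round(4))
for nm,a,(x0,x1,y0,y1) in [("tote",im,(170,310,140,240)),("tins",im,(340,420,150,260))]:
    c=cv2.resize(im[y0:y1,x0:x1],None,fx=5,fy=5,interpolation=cv2.INTER_NEAREST); cv2.imwrite(f"pics/{nm}0.png",c[:,:,::-1])
E
```

```text
cam [0.36199499 0.13218425 1.41231761] [0.31305601 0.07734347 1.49077373]
(383, 182) [251 250 246] [ 0.6047 -0.1238  0.0973]
(382, 229) [251 251 249] [ 0.4681 -0.1174  0.0983]
(238, 187) [251 248 244] [0.5885 0.2944 0.1046]
(204, 181) [250 247 242] [0.6057 0.3924 0.1067]
(430, 130) [250 225 144] [ 0.7687 -0.2718  0.0742]
(460, 230) [251 249  76] [ 0.4763 -0.3688 -0.0024]
(271, 196) [ 61 132 240] [0.5803 0.2079 0.004 ]
(300, 350) [42 39 38] [ 0.1242  0.1167 -0.0029]
(220, 205) [194 191 185] [0.545  0.355  0.0493]
[266 102  20  10 122] [275.7 106.1] [0.8377 0.1895 0.0913]
[193 169  23  23 398] [204.1 179.8] [0.6098 0.3922 0.1044]
[372 169  25  24 388] [384.  180.5] [ 0.6091 -0.1265  0.0994]
[226 175  23  22 395] [236.5 185.3] [0.5937 0.2988 0.1043]
[372 217  20  20 397] [381.5 226.5] [ 0.4747 -0.1157  0.0995]
[320 379  33  17 122] [334.5 383.7] [0.0558 0.0221 0.1011]
```

View pics/tote0.png

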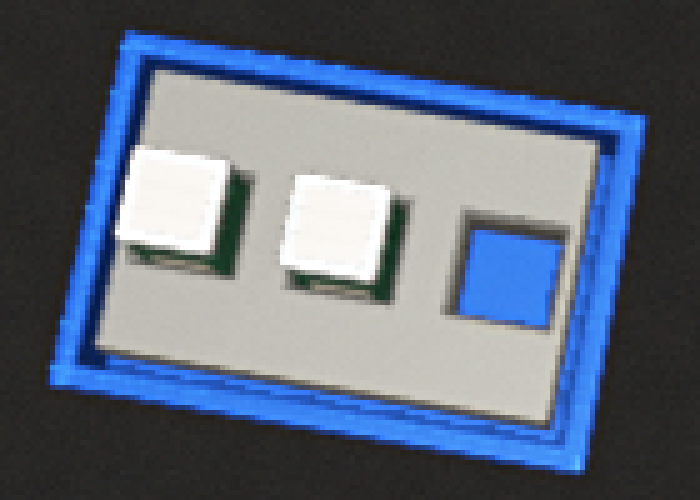

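View pics/tins0.png

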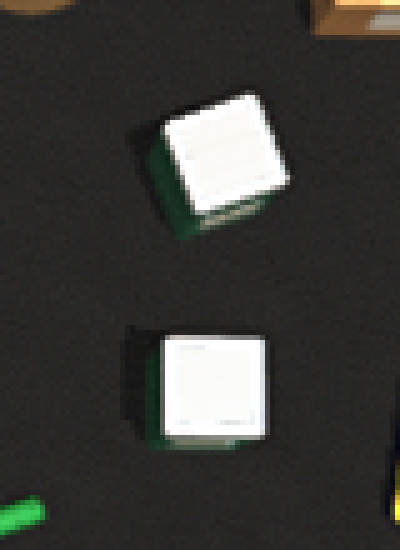

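```bash
cat >> h.py <<'E'
def rect(m,mask_up,k,z):
    """mask at k-times upsampled; cast largest contour to plane z; min area rect -> centre,size,angle"""
    cs,_=cv2.findContours(mask_up.astype(np.uint8),cv2.RETR_EXTERNAL,cv2.CHAIN_APPROX_NONE)
    c=max(cs,key=cv2.contourArea)[:,0].astype(float)
    W=cast(m,(c+0.5)/k-0.5,z)[:,:2]
    (cx,cy),(w,h),a=cv2.minAreaRect((W*1000).astype(np.float32))
    M=cv2.moments((W*1000).astype(np.float32).reshape(-1,1,2))
    cen=np.array([M['m10'],M['m01']])/M['m00']
    return np.array([cx,cy])/1000,cen/1000,(w,h),a,W
def up(im,box,k):
    """upsampled float crop plus full-size placement helper"""
    x0,x1,y0,y1=box
    return cv2.resize(im,None,fx=k,fy=k,interpolation=cv2.INTER_CUBIC)
E
cat > meas.py <<'E'
from h import *
import pickle
M=pickle.load(open("M.pkl","rb"))
def lids(cam,f,boxes,k=6,thr=165):
    im=f['im'];m=M[cam]
    g=cv2.resize(im.astype(np.float32).min(2),None,fx=k,fy=k,interpolation=cv2.INTER_CUBIC)
    out=[]
    for (x0,x1,y0,y1),z in boxes:
        mk=np.zeros(g.shape,np.uint8); mk[y0*k:y1*k,x0*k:x1*k]=(g[y0*k:y1*k,x0*k:x1*k]>thr)
        out.append(rect(m,mk,k,z))
    return out
if __name__=="__main__":
    f=np.load("top0.npz")
    for thr in(150,):
      for nm,b in zip("near far mid".split(),lids("top",f,[((365,400,212,245),.1),((365,402,162,202),.1)],thr=thr)):
        print(nm,*[np.round(x,4) for x in b[:4]])
      for nm,b in zip(["mid","+y"],lids("top",f,[((224,250,170,201),.105),((191,218,165,194),.105)],thr=215)):
        print(nm,*[np.round(x,4) for x in b[:4]])
    im=f['im'].astype(np.float32);k=6;m=M['top']
    U=cv2.resize(im,None,fx=k,fy=k,interpolation=cv2.INTER_CUBIC)
    box=np.zeros(U.shape[:2],bool);box[184*k:208*k,258*k:285*k]=1
    # pocket: whole tin-hole (floor+dark walls) vs grey; floor blue
    blue=(U[:,:,2]-U[:,:,0]>90)&box&(U[:,:,2]>150)
    print('floor',*[np.round(x,4) for x in rect(m,blue,k,.005)[:4]])
    allb=(U[:,:,2]-U[:,:,0]>60)
    bb=np.zeros_like(box);bb[140*k:240*k,175*k:305*k]=1
    print('tote rim',*[np.round(x,4) for x in rect(m,allb&bb,k,.075)[:4]])
    ye=(U[:,:,0]-U[:,:,2]>90)&(U[:,:,1]>120)
    y2=np.zeros_like(box);y2[180*k:280*k,410*k:515*k]=1
    print('tray rim',*[np.round(x,4) for x in rect(m,ye&y2,k,.028)[:4]])
    # packed tins mask the scene too
E
python3 meas.py
python3 -c "
import cv2
a=cv2.imread('pics/scene0.png')
cv2.imwrite('pics/scene_t.png',cv2.resize(a[110:230,300:460],None,fx=5,fy=5,interpolation=cv2.INTER_NEAREST))"
```

```text
near [ 0.4741 -0.1185] [ 0.474  -0.1184] [56.819  56.8909] 88.7976
far [ 0.6096 -0.1287] [ 0.6094 -0.1285] [57.4476 58.5071] 19.1335
mid [0.5953 0.2991] [0.5951 0.2988] [56.7582 55.9431] 80.3613
+y [0.6111 0.3929] [0.6109 0.393 ] [55.8613 55.9761] 80.72
floor [0.5827 0.2062] [0.5828 0.2063] [56.292  54.4306] 80.3934
tote rim [0.5874 0.2941] [0.5874 0.294 ] [319.5304 219.0691] 80.4576
tray rim [ 0.476  -0.3648] [ 0.4759 -0.3649] [235.5995 195.1069] 79.6146
```

View pics/scene_t.png

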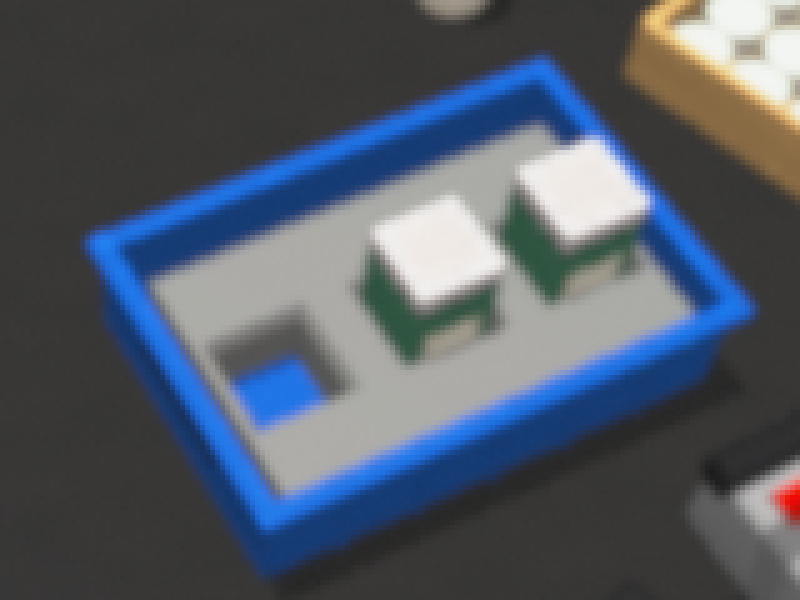

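```bash
python3 - <<'E'
from meas import *
f=np.load("scene0.npz")
im=f['im']
print([im[y,x] for x,y in [(235,207),(259,246),(385,160),(415,152),(350,160)]])
bx=[((218,256,190,224),.1),((240,282,230,264),.1),((370,402,145,174),.105),((400,433,135,162),.105)]
for thr in (185,205):
  for nm,b in zip("near far mid +y".split(),lids("scene",f,bx,thr=thr)):
    print(nm,*[np.round(x,4) for x in b[:4]])
from plant import env
q=lambda deg:(R.from_euler('z',deg,degrees=True)*R.from_quat([1,0,0,0])*R.from_euler('z',0,degrees=True)).as_quat()
# tool y direction
for nm,p,phi in [("near",[.474,-.1185,.075],-1.2),("far",[.6095,-.1287,.075],19.1),("pocket",[.5793,.2044,.08],-9.6),("tray",[.476,-.365,.08],-10.4)]:
    for a in (phi+90,phi-90):
        for z in(p[2],.22):
            r=env.inverse_kinematics([p[0],p[1],z],q(a)); print(nm,a,z,R.from_quat(q(a)).as_matrix()[:,1].round(2),None if r is None else np.round(r,2))
E
```

```text
[array([240, 234, 230], dtype=uint8), array([242, 237, 233], dtype=uint8), array([239, 234, 229], dtype=uint8), array([240, 236, 232], dtype=uint8), array([172, 170, 168], dtype=uint8)]
near [ 0.4756 -0.1179] [ 0.4758 -0.1179] [56.4751 57.2587] 88.9513
far [ 0.6111 -0.1279] [ 0.6112 -0.1278] [56.4947 56.692 ] 19.2012
mid [0.5941 0.3011] [0.594  0.3009] [60.0385 60.2309] 80.4908
+y [0.6097 0.3945] [0.6102 0.3941] [57.4249 59.9928] 80.0591
near [ 0.4756 -0.1181] [ 0.4757 -0.1179] [55.0791 55.1515] 89.6765
far [ 0.6111 -0.1279] [ 0.6112 -0.1278] [54.7597 54.9473] 19.1389
mid [0.5944 0.3008] [0.5944 0.3007] [56.7048 56.6799] 80.2085
+y [0.6101 0.3946] [0.6104 0.3943] [55.214 56.62 ] 79.6673
near 88.8 0.075 [ 1.   -0.02  0.  ] [ 0.65  0.37 -0.54  1.85  0.22  0.98 -0.01]
near 88.8 0.22 [ 1.   -0.02  0.  ] [ 0.67  0.22 -0.55  1.64  0.12  1.31  0.08]
near -91.2 0.075 [-1.    0.02  0.  ] [ 0.32  0.32 -0.13  1.87  0.05  0.96 -3.  ]
near -91.2 0.22 [-1.    0.02  0.  ] [ 0.4   0.19 -0.22  1.65  0.04  1.3  -2.99]
far 109.1 0.075 [0.94 0.33 0.  ] [ 0.59  0.65 -0.64  1.47  0.41  1.16  0.22]
far 109
[... 173 characters left out ...]
.33  0.  ] [ 0.26  0.47 -0.13  1.27  0.06  1.41 -2.67]
pocket 80.4 0.08 [ 0.99 -0.17  0.  ] [ 0.23  0.75 -0.99  1.48  0.65  1.26 -1.  ]
pocket 80.4 0.22 [ 0.99 -0.17  0.  ] [ 0.26  0.68 -1.12  1.28  0.6   1.54 -0.95]
pocket -99.6 0.08 [-0.99  0.17  0.  ] [ 0.27  0.8  -1.08  1.48  0.72  1.29  2.09]
pocket -99.6 0.22 [-0.99  0.17  0.  ] [ 0.24  0.66 -1.08  1.28  0.57  1.52  2.21]
tray 79.6 0.08 [ 0.98 -0.18  0.  ] [ 0.82  0.53 -0.28  1.55  0.16  1.09  0.32]
tray 79.6 0.22 [ 0.98 -0.18  0.  ] [ 0.82  0.43 -0.29  1.34  0.12  1.39  0.35]
tray -100.4 0.08 [-0.98  0.18  0.  ] [ 0.47  0.52  0.22  1.56 -0.12  1.08 -2.6 ]
tray -100.4 0.22 [-0.98  0.18  0.  ] [ 0.5   0.41  0.18  1.36 -0.07  1.38 -2.64]
```

```bash
cat > act.py <<'E'
from h import *
from plant import env
def Q(phi): # tool y (jaws) along world angle phi deg
    return (R.from_euler('z',phi+90,degrees=True)*R.from_quat([1,0,0,0])).as_quat()
def show(t=''):
    s=env.state(); print(t,'t=%.2f'%s['clock'],'p',s['eef_pos'].round(4),'F',s['wrist_force'].round(2),'T',s['torque'].round(3),'g',round(s['gripper_width'],4)); return s
def F(n=6,dt=.05):
    a=[]
    for _ in range(n): env.hold(dt); s=env.state(); a.append(np.r_[s['wrist_force'],s['torque']])
    return np.mean(a,0)
E
python3 - <<'E'
from act import *
env.move_joints([0.25,.2,0,1.64,0,1.31,0]); show('wp')
p=[.4748,-.1182]
env.reach([*p,.2],Q(-0.9)); s=show('above'); print(s['qpos'].round(2),s['eef_rot'],Q(-0.9))
env.move_straight([*p,.076],velocity=.15); show('down')
print('F0',F(3).round(2))
E
```

```text
wp t=1.81 p [ 0.4737 -0.1405  0.2181] F [0.97 0.29 0.18] T [-0.031 -0.009 -0.024] g 0.0854
above t=2.11 p [ 0.4741 -0.119   0.1997] F [-0.11 -0.61 -0.02] T [-0.009 -0.012  0.008] g 0.0852
[ 0.25  0.2  -0.04  1.69  0.01  1.26  0.18] [ 7.14299634e-01  6.99839569e-01 -6.38269617e-04 -4.50183922e-04] [0.71263852 0.70153143 0.         0.        ]
down t=3.08 p [ 0.4758 -0.1188  0.077 ] F [-0.15 -0.1   0.03] T [-0.03   0.024  0.034] g 0.0854
F0 [ 0.46  0.5   0.19  0.01  0.   -0.03]
```

```bash
python3 - <<'E'
from act import *
env.gripper_to(0.05); show('grip')
env.move_straight([.4748,-.1182,.116],velocity=.08); show('up')
f=F(8,.05); print('lift near',f.round(2)); show()
E
```

```text
grip t=3.67 p [ 0.4761 -0.1184  0.0775] F [-0.32  1.14  5.8 ] T [ 0.058  0.033 -0.033] g 0.0498
up t=4.33 p [ 0.4744 -0.1181  0.1157] F [-0.9   0.61  0.22] T [-0.03   0.047  0.001] g 0.0501
lift near [-0.21 -0.06  0.13 -0.01 -0.01 -0.01]
 t=4.72 p [ 0.4746 -0.1182  0.1157] F [ 0.26 -0.62  0.24] T [0.    0.012 0.024] g 0.0502
```

```bash
python3 - <<'E'
from act import *
for n,(x0,x1,y0,y1) in {"scene":(190,330,120,290),"top":(330,430,150,270)}.items():
    im,d=env.read_camera(n); np.savez(f"{n}1.npz",im=im,d=d)
    cv2.imwrite(f"pics/{n}1.png",cv2.resize(im[y0:y1,x0:x1],None,fx=3.5,fy=3.5,interpolation=cv2.INTER_CUBIC)[:,:,::-1])
E
```

```text
(no output)
```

View pics/scene1.png

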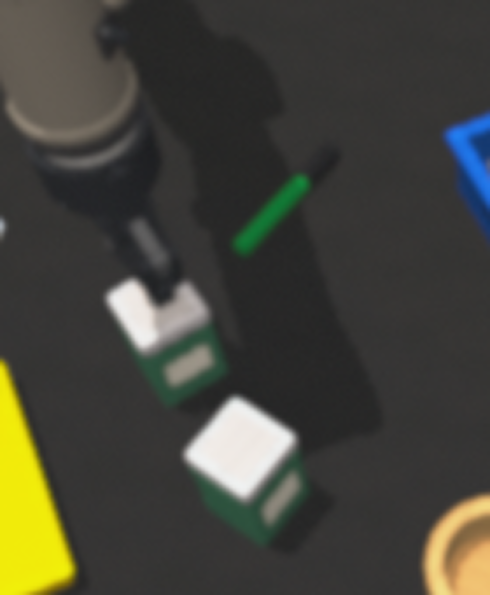

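View pics/top1.png

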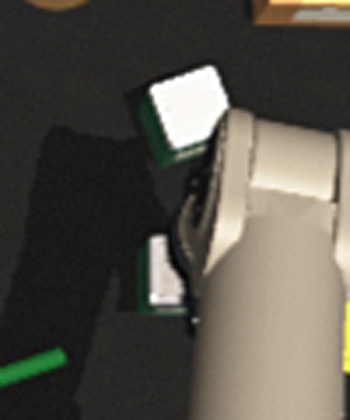

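```bash
python3 - <<'E'
from act import *
import pickle
M=pickle.load(open("M.pkl","rb"));m=M['scene']
s=show()
p=s['eef_pos'];Rm=R.from_quat(s['eef_rot']).as_matrix()
for nm,l in [('tcp',[0,0,0]),('tip+',[0,.028,.019]),('tip-',[0,-.028,.019]),('tipx',[.028,0,.019]),('tipx-',[-.028,0,.019]),('body',[0,0,-.054])]:
    w=p+Rm@l; print(nm,w.round(3),(proj(m,w)[0]-[190,120])*3.5)
f=np.load('scene1.npz');im=f['im']
cv2.imwrite("pics/scene1b.png",cv2.resize(im[170:240,200:280],None,fx=8,fy=8,interpolation=cv2.INTER_CUBIC)[:,:,::-1])
P=pts3(m,f['d'])
for u in range(226,246,2): print([(u,v,*P[v,u].round(3)) for v in (190,200,206)])
E
```

```text
t=4.83 p [ 0.4747 -0.1182  0.1159] F [-0.39 -1.4   0.23] T [ 0.042 -0.002  0.039] g 0.0498
tcp [ 0.475 -0.118  0.116] [149.85651402 290.38410317]
tip+ [ 0.503 -0.119  0.097] [173.27027594 330.48484902]
tip- [ 0.447 -0.118  0.097] [137.41687913 277.39186589]
tipx [ 0.475 -0.09   0.097] [188.29813689 285.07147815]
tipx- [ 0.474 -0.146  0.097] [121.38995673 322.4747907 ]
body [ 0.475 -0.118  0.17 ] [133.86093993 250.21707859]
[(226, 190, np.float64(0.494), np.float64(-0.126), np.float64(0.207)), (226, 200, np.float64(0.378), np.float64(-0.114), np.float64(-0.001)), (226, 206, np.float64(0.462), np.float64(-0.135), np.float64(0.1))]
[(228, 190, np.float64(0.498), np.float64(-0.122), np.float64(0.209)), (228, 200, np.float64(0.45), np.float64(-0.122), np.float64(0.101)), (228, 206, np.float64(0.466), np.float64(-0.131), np.float64(0.101))]
[(230, 190, np.float64(0.525), np.float64(-0.123), np.float64(0.243)), (230, 200, np.float64(0.519), np.float64(-0.13), np.float64(0.2)), (230, 206, np.float64(0.467), np.float64(-0.126), np.float64(0.098))]
[(232, 190, np.float64(0.526), np.float64(-0.
[... 725 characters left out ...]
238, 206, np.float64(0.482), np.float64(-0.11), np.float64(0.102))]
[(240, 190, np.float64(0.373), np.float64(-0.064), np.float64(0.002)), (240, 200, np.float64(0.529), np.float64(-0.111), np.float64(0.194)), (240, 206, np.float64(0.485), np.float64(-0.106), np.float64(0.102))]
[(242, 190, np.float64(0.377), np.float64(-0.06), np.float64(0.003)), (242, 200, np.float64(0.471), np.float64(-0.092), np.float64(0.101)), (242, 206, np.float64(0.489), np.float64(-0.102), np.float64(0.104))]
[(244, 190, np.float64(0.378), np.float64(-0.054), np.float64(-0.001)), (244, 200, np.float64(0.409), np.float64(-0.072), np.float64(-0.001)), (244, 206, np.float64(0.49), np.float64(-0.097), np.float64(0.101))]
```

View pics/scene1b.png

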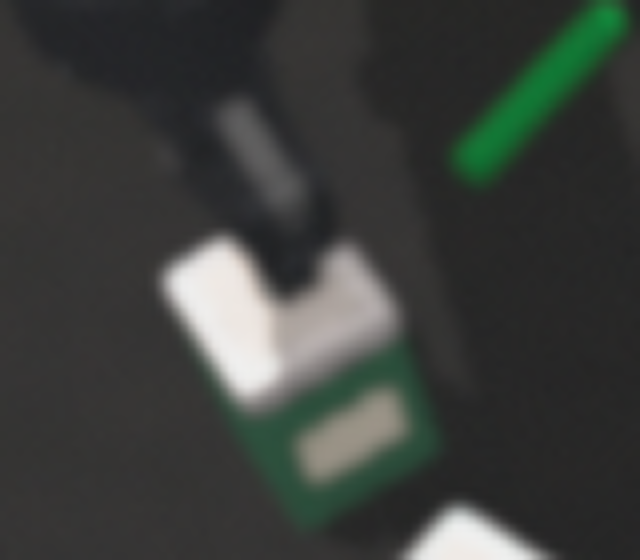

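```bash
python3 - <<'E'
from act import *
import pickle
M=pickle.load(open("M.pkl","rb"));m=M['scene']
f=np.load('scene1.npz');im=f['im'];P=pts3(m,f['d'])
for v in range(178,212,2):
    print(v,[ (u,*(P[v,u]*1000).round(0).astype(int),int(im[v,u].mean())) for u in range(224,244,4)])
E
```

```text
178 [(224, np.int64(510), np.int64(-123), np.int64(272), 37), (228, np.int64(511), np.int64(-115), np.int64(266), 35), (232, np.int64(493), np.int64(-103), np.int64(235), 40), (236, np.int64(327), np.int64(-52), np.int64(1), 52), (240, np.int64(334), np.int64(-43), np.int64(1), 53)]
180 [(224, np.int64(509), np.int64(-124), np.int64(264), 37), (228, np.int64(509), np.int64(-116), np.int64(258), 37), (232, np.int64(508), np.int64(-108), np.int64(249), 40), (236, np.int64(337), np.int64(-57), np.int64(6), 51), (240, np.int64(340), np.int64(-46), np.int64(-1), 52)]
182 [(224, np.int64(508), np.int64(-126), np.int64(256), 39), (228, np.int64(507), np.int64(-117), np.int64(249), 55), (232, np.int64(511), np.int64(-110), np.int64(247), 44), (236, np.int64(340), np.int64(-60), np.int64(1), 50), (240, np.int64(345), np.int64(-49), np.int64(-2), 52)]
184 [(224, np.int64(509), np.int64(-127), np.int64(251), 41), (228, np.int64(511), np.int64(-120), np.int64(247), 80), (232, np.int64(514), np.int64(-112), np.int64(245), 61), (236, np.int64(348), np.int64(-64), np.int64(3), 47), (240, np.int64(3
[... 3115 characters left out ...]
, np.int64(510), np.int64(-121), np.int64(152), 66), (240, np.int64(485), np.int64(-106), np.int64(102), 146)]
208 [(224, np.int64(465), np.int64(-142), np.int64(101), 233), (228, np.int64(471), np.int64(-134), np.int64(101), 232), (232, np.int64(480), np.int64(-126), np.int64(105), 216), (236, np.int64(484), np.int64(-117), np.int64(103), 138), (240, np.int64(491), np.int64(-109), np.int64(103), 164)]
210 [(224, np.int64(470), np.int64(-145), np.int64(101), 206), (228, np.int64(476), np.int64(-137), np.int64(101), 231), (232, np.int64(484), np.int64(-128), np.int64(103), 225), (236, np.int64(491), np.int64(-120), np.int64(105), 165), (240, np.int64(495), np.int64(-112), np.int64(102), 172)]
```

```bash
python3 - <<'E'
from act import *
print(env.move_straight([.4748,-.1182,.055],velocity=.03,threshold=2.5)); show('touch')
env.move_straight([.4748,-.1182,.095],velocity=.12); show('up')
env.gripper_to(.085); show('open')
im,d=env.read_camera("scene"); np.savez("scene2.npz",im=im,d=d)
cv2.imwrite("pics/scene2.png",cv2.resize(im[160:240,190:290],None,fx=8,fy=8,interpolation=cv2.INTER_CUBIC)[:,:,::-1])
E
```

```text
True
touch t=6.08 p [ 0.4749 -0.1182  0.0777] F [-0.12  0.56  4.37] T [ 0.031  0.034 -0.034] g 0.0499
up t=6.38 p [ 0.4753 -0.1183  0.0952] F [-0.08  0.26 -0.81] T [-0.046 -0.03  -0.064] g 0.0499
open t=6.82 p [ 0.4746 -0.1181  0.0947] F [0.15 0.43 0.24] T [-0.022  0.033  0.005] g 0.085
```

View pics/scene2.png

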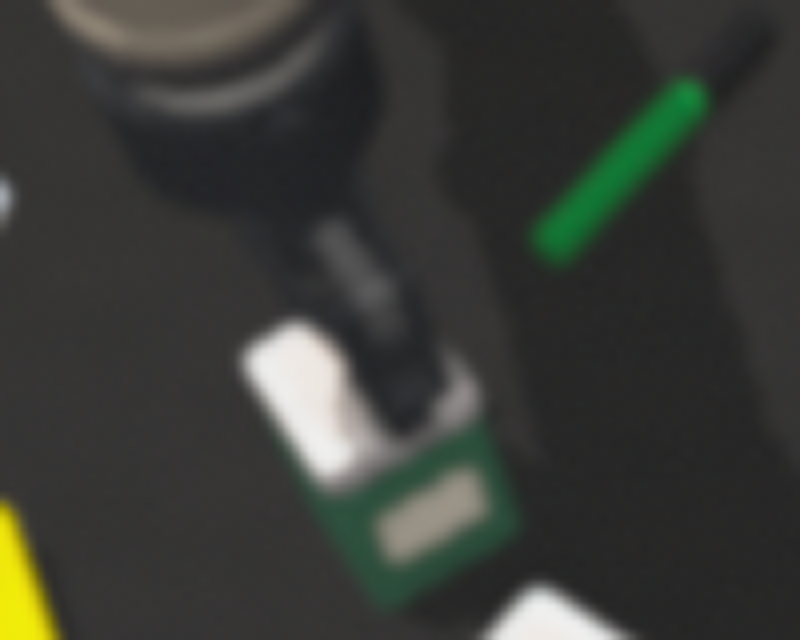

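```bash
python3 - <<'E'
from act import *
print(env.move_straight([.4748,-.1182,.034],velocity=.06,threshold=4)); show('down')
E
```

```text
False
down t=8.03 p [ 0.4753 -0.1183  0.0344] F [ 0.18  0.42 -0.  ] T [-0.003  0.023  0.015] g 0.0852
```

```bash
python3 - <<'E'
from act import *
env.gripper_to(0.045); s=show('grip')
E
```

```text
grip t=8.41 p [ 0.4756 -0.1183  0.0346] F [1.05 0.71 2.43] T [ 0.079 -0.032  0.037] g 0.0555
```

Gripped (width 55.5 mm). Lift to weigh.

```bash
python3 - <<'E'
from act import *
env.move_straight([.4748,-.1182,.064],velocity=.08)
env.hold(.1); f=F(8,.05); print('lift near',f.round(2)); show()
im,d=env.read_camera("scene"); np.savez("scene3.npz",im=im,d=d)
cv2.imwrite("pics/scene3.png",cv2.resize(im[160:240,190:290],None,fx=6,fy=6,interpolation=cv2.INTER_CUBIC)[:,:,::-1])
E
```

```text
lift near [ 0.03  0.01 -3.65 -0.    0.    0.01]
 t=9.43 p [ 0.4747 -0.1182  0.0639] F [-0.4  -0.34 -3.42] T [-0.027  0.027  0.009] g 0.0556
```

View pics/scene3.png

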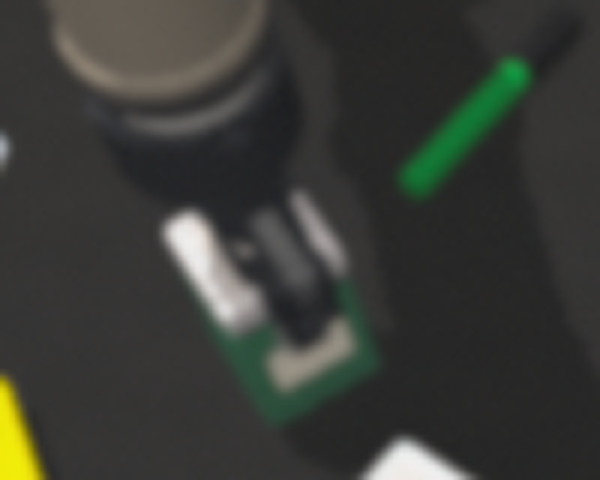

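```bash
python3 - <<'E'
from act import *
env.move_straight([.4748,-.1182,.042],velocity=.08)
print(env.move_straight([.4748,-.1182,.031],velocity=.015,threshold=2)); show('set')
env.gripper_to(.085); show('open')
env.move_straight([.4748,-.1182,.12],velocity=.2)
p=[.6103,-.1283]
env.reach([*p,.13],Q(19.15)); s=show('above far'); print(s['qpos'].round(2))
print(env.move_straight([*p,.07],velocity=.15,threshold=5))
print(env.move_straight([*p,.034],velocity=.08,threshold=4)); show('down')
E
```

```text
True
set t=10.45 p [ 0.475  -0.1182  0.0346] F [ 0.14 -0.16  4.97] T [ 0.013  0.161 -0.017] g 0.0553
open t=10.86 p [ 0.4728 -0.1178  0.0328] F [-1.29 -0.07  0.59] T [ 0.005 -0.022 -0.035] g 0.0853
above far t=12.04 p [ 0.6086 -0.128   0.1272] F [ 0.21  0.49 -0.02] T [-0.012 -0.001  0.043] g 0.0848
[ 0.24  0.52 -0.09  1.42  0.05  1.21  0.48]
False
False
down t=13.19 p [ 0.6101 -0.1283  0.0335] F [-0.23 -0.19  0.34] T [-0.035 -0.026 -0.015] g 0.0853
```

```bash
python3 - <<'E'
from act import *
env.gripper_to(0.045); s=show('grip'); zg=s['eef_pos'][2]
p=[.6103,-.1283]
env.move_straight([*p,.064],velocity=.08)
env.hold(.1); f=F(10,.05); print('lift far',f.round(2)); s=show(); print(zg)
E
```

```text
grip t=13.57 p [ 0.6115 -0.1282  0.0349] F [2.28 0.79 1.22] T [ 0.025 -0.227 -0.023] g 0.0557
lift far [-0.33 -0.04 -7.14  0.02 -0.01 -0.01]
 t=14.69 p [ 0.6103 -0.1283  0.0639] F [-0.07 -0.16 -6.82] T [ 0.032  0.01  -0.025] g 0.0554
0.03490434469086014
```

```bash
python3 - <<'E'
from act import *
p=[.6103,-.1283]
env.move_straight([*p,.15],velocity=.2)
q=env.state()['qpos'].copy(); q[0]-=.548; q[2]=0
env.move_joints(q); s=show('swung')
P=[.5787,.2048]
r=env.inverse_kinematics([*P,.11],Q(-9.55)); print(np.round(r,2))
env.reach([*P,.15],Q(-9.55)); s=show('above'); print(s['qpos'].round(2))
env.move_straight([*P,.092],velocity=.1); env.hold(.2); show('over'); print(F(6).round(2))
im,d=env.read_camera("scene"); np.savez("scene4.npz",im=im,d=d)
cv2.imwrite("pics/scene4.png",cv2.resize(im[90:230,300:460],None,fx=5,fy=4.2,interpolation=cv2.INTER_CUBIC)[:,:,::-1])
E
```

```text
swung t=16.38 p [0.6049 0.1517 0.148 ] F [ 0.35 -1.   -7.46] T [-0.048 -0.061 -0.026] g 0.0555
[-0.48  0.51  0.17  1.48 -0.09  1.16 -0.46]
above t=17.28 p [0.5795 0.2025 0.1501] F [-0.85 -0.68 -6.72] T [-0.04   0.002  0.005] g 0.0553
[-0.48  0.48  0.17  1.43 -0.08  1.24 -0.47]
over t=18.22 p [0.5795 0.2051 0.0931] F [-0.6   0.1  -6.94] T [ 0.002  0.007 -0.007] g 0.0553
[-0.42  0.3  -7.3  -0.01  0.01 -0.01]
```

View pics/scene4.png

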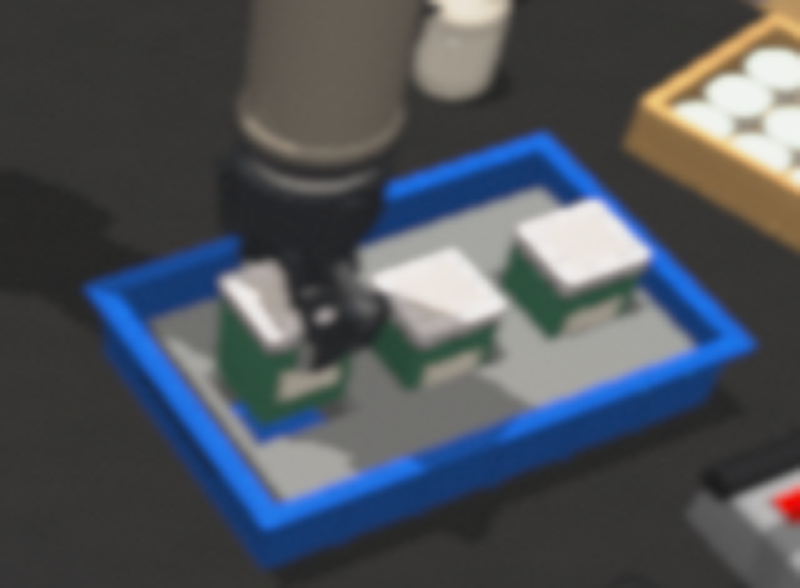

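```bash
cat >> act.py <<'E'
def down(xy,z,v=.012,th=2.5):
    f0=F(4,.03)
    hit=env.move_straight([*xy,z],velocity=v,threshold=th)
    s=show('hit' if hit else 'free'); f=F(5,.03)-f0
    print('   dF',f.round(2)); 
    c,sn=np.cos(np.radians(-9.55)),np.sin(np.radians(-9.55))
    Rt=np.array([[c,sn],[-sn,c]]); print('   tote frame dF',(Rt@f[:2]).round(2),'dT',(Rt@f[3:5]).round(3),'bottom z %.4f'%(env.state()['eef_pos'][2]-.0348))
    return hit,f
E
python3 - <<'E'
from act import *
down([.5787,.2048],.070)
E
```

```text
hit t=20.57 p [0.5792 0.2042 0.0688] F [ 2.89  0.82 -4.59] T [ 0.357 -0.838  0.068] g 0.0551
   dF [ 4.12  1.65  3.11  0.28 -0.95  0.05]
   tote frame dF [3.79 2.31] dT [ 0.437 -0.885] bottom z 0.0330
```

```bash
cat >> act.py <<'E'
XT=np.array([.9861,-.1659]);YT=np.array([.1659,.9861])
E
python3 - <<'E'
from act import *
p=np.array([.5787,.2048])+.0008*XT+.0005*YT
env.move_straight([*p,.0690],velocity=.01); show('shift'); f=F(6,.03); print(f.round(2),'tote',(f[:2]@XT).round(2),(f[:2]@YT).round(2))
E
```

```text
shift t=21.21 p [0.5793 0.2044 0.068 ] F [  5.36  -0.76 -10.76] T [ 0.047 -1.471  0.083] g 0.0557
[  4.81  -0.36 -10.44  -0.08  -1.4    0.08] tote 4.8 0.45
```

```bash
cat >> act.py <<'E'
def avg(t='',n=8):
    a=[];e=[];ro=[]
    for _ in range(n):
        env.hold(.025); s=env.state(); a.append(np.r_[s['wrist_force'],s['torque']]); e.append(s['eef_pos']); ro.append(s['eef_rot'])
    f=np.mean(a,0); e=np.mean(e,0); r=R.from_quat(ro).mean().as_matrix()
    print(t,'t=%.2f'%s['clock'],'pos',e.round(4),'tilt z',r[:2,2].round(4),'yaw %.2f'%np.degrees(np.arctan2(r[1,1],r[0,1])),'Ft x %.1f y %.1f z %.1f'%(f[:2]@XT,f[:2]@YT,f[2]),'Tt x %.2f y %.2f z %.2f'%(f[3:5]@XT,f[3:5]@YT,f[5]))
    return f,e
E
python3 - <<'E'
from act import *
avg('now')
p=np.array([.5787,.2048])+.0016*XT+.0005*YT
env.move_straight([*p,.0690],velocity=.01); avg('x+')
E
```

```text
now t=21.61 pos [0.5793 0.2044 0.0688] tilt z [-0.0036 -0.0037] yaw -9.61 Ft x 4.6 y -0.3 z -9.4 Tt x -0.06 y -1.28 z 0.10
x+ t=22.06 pos [0.5795 0.2048 0.0689] tilt z [-0.0047 -0.0031] yaw -9.59 Ft x 2.0 y -1.1 z -7.5 Tt x -0.32 y -0.51 z 0.06
```

```bash
python3 - <<'E'
from act import *
p=np.array([.5787,.2048])+.0022*XT+.0003*YT
env.move_straight([*p,.0690],velocity=.01); avg('adj')
h=env.move_straight([*p,.0395],velocity=.012,threshold=3); print(h); avg('down')
E
```

```text
adj t=22.51 pos [0.5801 0.2055 0.0688] tilt z [-0.0043 -0.0019] yaw -9.55 Ft x 0.1 y -0.2 z -7.5 Tt x 0.01 y -0.02 z 0.03
True
down t=25.23 pos [0.5809 0.2046 0.0398] tilt z [-0.003  -0.0027] yaw -9.59 Ft x 0.1 y -0.7 z 7.1 Tt x 0.17 y -0.07 z 0.06
```

```bash
python3 - <<'E'
from act import *
p=np.array([.5787,.2048])+.0022*XT+.0003*YT
env.move_straight([*p,.0402],velocity=.01); avg('ease')
env.gripper_to(.083); avg('open')
print(env.move_straight([*p,.10],velocity=.1,threshold=6)); show('up')
env.move_straight([*p,.15],velocity=.2); show()
q=env.state()['qpos'].copy(); q[0]+=.60; 
env.move_joints(q); show('swung')
im,d=env.read_camera("scene"); np.savez("scene5.npz",im=im,d=d)
cv2.imwrite("pics/scene5.png",cv2.resize(im[90:230,300:460],None,fx=5,fy=4.2,interpolation=cv2.INTER_CUBIC)[:,:,::-1])
cv2.imwrite("pics/scene5f.png",im[:,:,::-1])
im,d=env.read_camera("top"); np.savez("top5.npz",im=im,d=d)
cv2.imwrite("pics/top5.png",im[:,:,::-1])
E
```

```text
ease t=26.11 pos [0.5811 0.2047 0.0401] tilt z [-0.0102 -0.0055] yaw -9.59 Ft x 1.4 y 0.4 z -0.1 Tt x 0.25 y -0.50 z -0.01
open t=26.70 pos [0.5807 0.2047 0.0402] tilt z [-0.0109 -0.0056] yaw -9.58 Ft x -0.1 y -0.1 z 0.2 Tt x 0.01 y -0.01 z -0.01
False
up t=27.45 p [0.5804 0.2046 0.0995] F [-0.35 -0.11 -1.36] T [-0.028 -0.007 -0.03 ] g 0.0831
 t=27.85 p [0.5812 0.2048 0.1502] F [-0.74  0.17 -0.55] T [-0.012 -0.008 -0.126] g 0.0829
swung t=29.22 p [ 0.5959 -0.1562  0.1499] F [0.37 0.98 0.05] T [-0.01  -0.036 -0.013] g 0.0829
```

View pics/scene5.png

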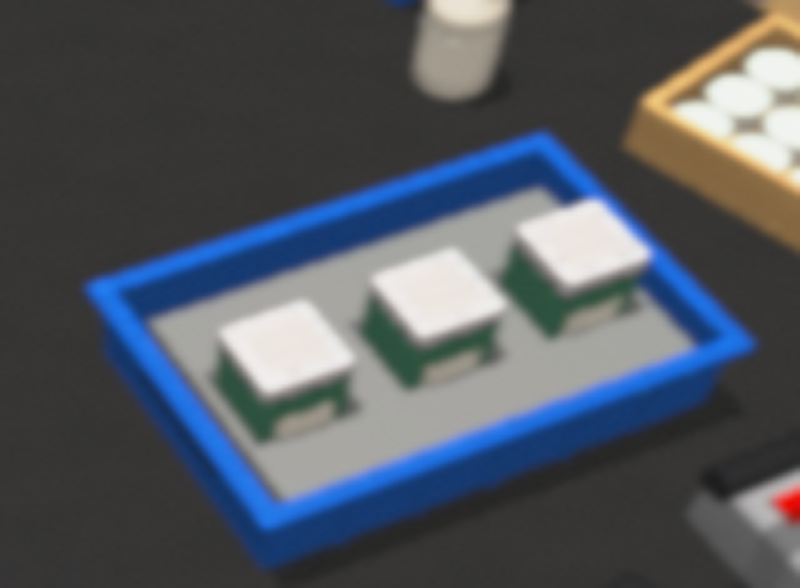

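View pics/top5.png

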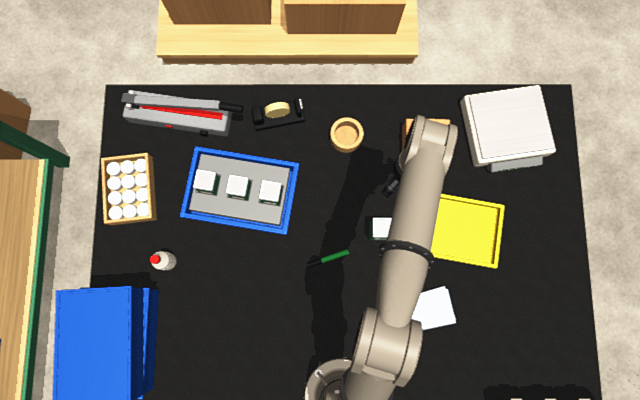

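```bash
python3 - <<'E'
from meas import *
f=np.load("scene5.npz")
for nm,b in zip("near packed mid".split(),lids("scene",f,[((218,256,190,224),.1),((342,372,155,190),.105),((372,402,145,174),.105)],thr=200)):
    print(nm,*[np.round(x,4) for x in b[:4]])
P=pts3(M['top'],np.load("top5.npz")['d'])
for n,(u,v) in dict(packed=(269,190),mid=(238,186),py=(204,180)).items(): print(n,np.median(P[v-5:v+6,u-5:u+6].reshape(-1,3),0).round(4))
f=np.load("scene0.npz");im=f['im'].astype(np.float32);k=6
U=cv2.resize(im,None,fx=k,fy=k,interpolation=cv2.INTER_CUBIC)
ye=(U[:,:,0]-U[:,:,2]>90)&(U[:,:,1]>120)
y2=np.zeros(ye.shape,bool);y2[215*k:330*k,95*k:220*k]=1
print('tray scene',*[np.round(x,4) for x in rect(M['scene'],ye&y2,k,.028)[:4]])
print(im[270,155], pts3(M['scene'],f['d'])[270,155])
E
```

```text
near [ 0.4982 -0.0937] [ 0.4982 -0.0938] [3.003  4.7045] 59.9924
packed [0.5787 0.2052] [0.5789 0.2052] [56.5691 56.6302] 80.4695
mid [0.5944 0.3007] [0.5945 0.3006] [56.4959 56.5924] 80.2085
packed [0.5796 0.2051 0.1053]
mid [0.591  0.2943 0.1053]
py [0.6087 0.3931 0.1053]
tray scene [ 0.4773 -0.3636] [ 0.4773 -0.3636] [236.7663 200.1392] 79.7666
[243. 238.  10.] [ 0.46190335 -0.36934562  0.00323906]
```

```bash
python3 - <<'E'
from act import *
env.gripper_to(.085)
p=[.4745,-.1182]
env.reach([*p,.14],Q(-0.9)); show('above near')
print(env.move_straight([*p,.034],velocity=.09,threshold=5)); show('down')
env.gripper_to(.045); s=show('grip')
assert s['gripper_width']>.052
env.move_straight([*p,.09],velocity=.1); f,e=avg('lift')
env.move_straight([*p,.12],velocity=.15)
T=[.476,-.362]
env.reach([*T,.12],Q(-10)); show('above tray')
env.move_straight([*T,.05],velocity=.08); show()
print(env.move_straight([*T,.036],velocity=.012,threshold=2.5)); avg('set')
E
```

```text
above near t=30.22 p [ 0.4757 -0.1186  0.1407] F [ 0.82 -0.52  0.12] T [-0.031 -0.078  0.007] g 0.0849
False
down t=31.54 p [ 0.4752 -0.1183  0.0346] F [0.72 0.07 0.58] T [-0.036 -0.011 -0.049] g 0.0849
grip t=31.92 p [ 0.4753 -0.1183  0.0347] F [0.43 0.38 3.73] T [ 0.037  0.078 -0.01 ] g 0.0555
lift t=32.83 pos [ 0.4734 -0.118   0.0889] tilt z [-0.0025  0.0005] yaw -0.90 Ft x -0.2 y 0.1 z -3.5 Tt x 0.00 y -0.01 z -0.01
above tray t=34.14 p [ 0.4769 -0.359   0.1192] F [ 0.43  1.23 -3.87] T [ 0.039 -0.022  0.019] g 0.0558
 t=35.17 p [ 0.4766 -0.3625  0.0507] F [ 0.15  0.8  -3.7 ] T [ 0.038  0.013 -0.01 ] g 0.0557
True
set t=36.24 pos [ 0.4759 -0.3619  0.0387] tilt z [-0.0004  0.0003] yaw -10.00 Ft x 0.4 y -0.0 z 6.3 Tt x -0.03 y 0.15 z -0.01
```

```bash
python3 - <<'E'
from act import *
T=[.476,-.362]
env.gripper_to(.085); avg('open')
print(env.move_straight([*T,.14],velocity=.12,threshold=6)); show('up')
env.move_straight([*T,.2],velocity=.2)
env.move_joints([1.166,0.311,0.014,1.512,-0.004,1.319,-0.027]); env.hold(.3); avg('home')
for n in("top","scene"):
    im,d=env.read_camera(n); np.savez(f"{n}6.npz",im=im,d=d); cv2.imwrite(f"pics/{n}6.png",im[:,:,::-1])
from meas import *
for n,v in [("packed",(.5800,.205,.105)),("tray tin",(.476,-.362,.104))]:
    for c in("top","scene"):
        u=proj(M[c],v)[0]; x,y=u.round().astype(int); f=np.load(c+"6.npz")
        b=lids(c,f,[((x-20,x+20,y-20,y+20),v[2])],thr=215 if c=='top' else 200)[0]
        print(n,c,u.round(1),*[np.round(q,4) for q in b[:4]],'z',np.median(pts3(M[c],f['d'])[y-3:y+4,x-3:x+4,2]).round(4))
a=np.load("top0.npz")['im'].astype(int);b=np.load("top6.npz")['im'].astype(int)
dm=(np.abs(a-b).max(2)>60).astype(np.uint8)
n,l,st,ce=cv2.connectedComponentsWithStats(cv2.morphologyEx(dm,cv2.MORPH_OPEN,np.ones((3,3),np.uint8)))
print([(list(s),c.round()) for s,c in zip(st[1:],ce[1:])])
E
```

```text
open t=36.85 pos [ 0.474  -0.3604  0.0363] tilt z [-0.0046  0.0034] yaw -10.00 Ft x -0.1 y 0.1 z 0.2 Tt x -0.00 y -0.00 z 0.01
False
up t=37.86 p [ 0.4754 -0.3615  0.139 ] F [ 0.29 -0.88 -0.78] T [-0.028 -0.006 -0.014] g 0.0849
home t=40.02 pos [ 0.1957 -0.5139  0.2116] tilt z [-0.0005  0.0002] yaw -69.11 Ft x -0.1 y -0.1 z -0.1 Tt x -0.01 y -0.01 z -0.01
packed top [269.  189.9] [0.5794 0.2036] [0.5793 0.2036] [57.0152 56.0691] 80.2381 z 0.1058
packed scene [357.1 172. ] [0.5786 0.2055] [0.5787 0.2055] [58.276  58.8785] 80.4283 z 0.1067
tray tin top [468.6 226. ] [ 0.4746 -0.3618] [ 0.4745 -0.3616] [55.7106 55.2567] 80.018 z 0.1038
tray tin scene [144.1 257.4] [ 0.4766 -0.3608] [ 0.4767 -0.3608] [54.9234 56.0171] 79.9218 z 0.1055
[([np.int32(373), np.int32(169), np.int32(24), np.int32(24), np.int32(401)], array([385., 180.])), ([np.int32(259), np.int32(181), np.int32(23), np.int32(24), np.int32(456)], array([270., 192.])), ([np.int32(373), np.int32(217), np.int32(20), np.int32(22), np.int32(429)], array([382., 227.])), ([np.int32(449), np.int32(216), np.int32(31), np.int32(25), np.int32(654)], array([464., 228.]))]
```

View pics/scene6.png

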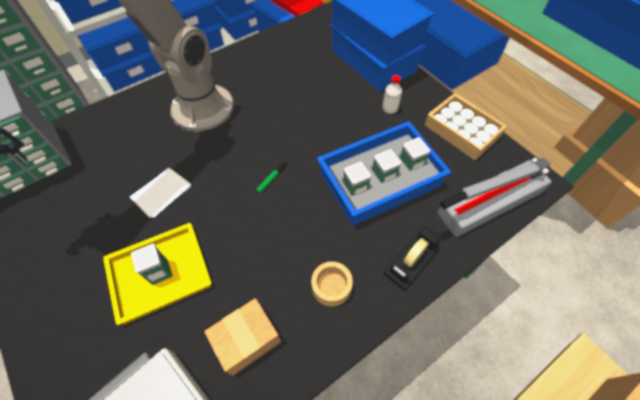

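View pics/top6.png

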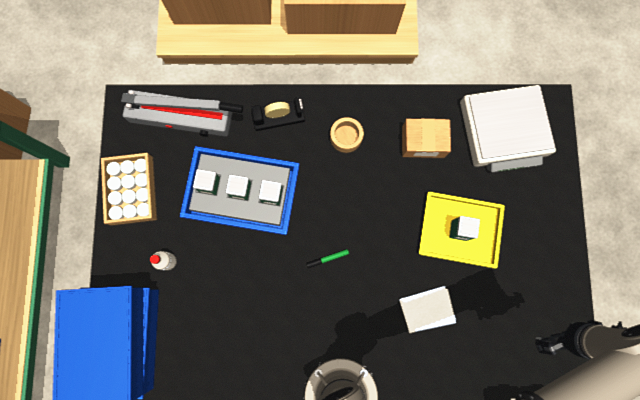

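Both pictures show one tin in the tote's -y pocket (top view, 270,192) and one upright in the yellow tray (464,228). The only places that changed from the first top image are the two tins' old and new spots.

```bash
python3 -c "
from plant import env
print(env.hand_in())"
```

```text
the job is handed in; nothing more can be done
None
```

The heavier tin is fully home in the tote's free pocket and the lighter one stands upright in the recount tray. I handed the job in at about 40 s of the 72 s allowed; no verdict is reported.

- **Weighing:** the tin nearer the robot weighed 3.65 N (about 0.37 kg). I set it back in its place, then lifted the far one, which weighed 7.1 N (about 0.73 kg).
- **Packing:** the far tin met a pocket wall with about 4–5 N of side force, so I shifted it about 2 mm until that dropped to 0.1 N. It then went down to the floor with about 14 N, under the 30 N limit. Its top measures 0.105–0.107 m, level with the packed tins.
- **Recount tray:** the near tin touched the tray floor with about 10 N, under the 60 N limit. Its top is at about 0.104 m, and it stands upright near the tray's centre.
- **Bystanders:** comparing the first and last top images shows changes only at the tins' old and new spots.

**What disagreed:**
- **TCP height:** the fingertips are about 22 mm behind the reported TCP, not 19 mm ahead of it. My first grasp closed just above the near tin's lid and touched it with about 6 N. I then touched the lid on purpose at about 4 N to measure the offset, and corrected for it.
- **Cameras:** the two cameras disagreed by 1–2 mm, within their stated calibration.

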